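# Hold the pantry bin's sprung lid open

### The arm

A 6-joint arm with a two-finger parallel gripper is mounted at the origin on a cart in front of the work surface, level with it; the furniture and walls round the work are solid. World frame = base frame: x ahead of the robot, y to its left, z up, the work surface at z = 0. Lengths are in mm, angles in rad, forces in N, time in s.
With the tool pointing down it reaches from about 350 to 725 mm from the base axis. Payload 4.3 kg.
Tool frame: the origin (TCP) lies midway between the tips of the shut fingers; the grasp point (between the pads) lies 19 mm behind it; z points along the fingers, y is the line along which they close (so a half turn about z gives the same grasp; the last joint's range is limited). The gripper opens to 85 mm and grips with 20 to 120 N. Pads are 22 mm wide; open, the fingers measure 114 mm over their backs; the gripper's body (76 mm by 85 mm) begins 54 mm behind the grasp point. The pads swing forward as they close: fully open they stand 13 mm farther back than shut.
Start: joints at [-1.388, 0.377, 0.081, 1.274, 0, 1.46], TCP at [165.975, -550.563, 231.329] pointing down, gripper open.
Joint ranges: [-2.72, 2.72], [-0.84, 1.66], [-1.02, 1.22], [-1.77, 2.12], [-1.37, 1.28], [-3.14, 3.14]. Speed limits (rad/s): [2.57, 2.57, 3.14, 3.14, 3.14, 3.14].

### API

Orientations are given as a unit quaternion [w, x, y, z].
In Python, from bench import robot gives the robot as it stands.
- The arm moves only by the tool apply_moves, never from a script. Its argument "commands" is a list of rows, each an object of numbers: "x", "y", "z": the shift along the tool's x, y, z in mm; "ax", "ay", "az": the turn, a rotation vector about the tool's x, y, z in rad. A call has 1 to 20 rows; each row shifts and turns the commanded pose from where the row before left it, along the tool's axes as they then stand; what a row does not reach is not made up. A row lasts 1/12 s, in which the tool goes at most 41.7 mm and 7.16 degrees, less where a joint would pass 70% of its speed; a pose out of reach is approached as far as the arm can. A call is refused whole if a number of a shift passes 41.7 or a number of a turn 0.125, either way. A call with a gripper value outside its range is refused whole. "grip" is the opening, from 0 (shut) to 1 (fully open), set as the call begins (left out, the last holds). The fingers move at their own pace and stop on an object; "grip_force" is the grip in N (left out, the last holds). Time passes only in rows, so rows that do not move let the fingers close. It gives the time, the measured TCP pose, the force, the opening and the grip force at its end, in the units of the state.
- robot.observe(): the state, without advancing time (a new reading comes with each control period).
- robot.get_image(name): name is "scene" or "top"; returns a dict with "color" (384x512x3 uint8, blue, green, red), "K" (3x3 intrinsics, pixels), "R" (3x3) and "t" (3): a world point X has camera coordinates R X + t. Camera axes: x right, y down, z forward; pixel columns grow to the right and rows downward; lengths in mm; the calibration is good to about 2 mm. A picture is of the moment at which its call begins. There is no depth.
- robot.close_job(): hands the job in; it is judged then, once.
The state is a dict: "time_s": time; "joint_pos": joint angles; "qd": joint speeds; "effort": joint torques, N m; "eef_pos": TCP position; "eef_rot": TCP orientation; "force": force on the tool from outside, world axes, zero at the start; "ft_torque": the same for the moment, N m; "finger_gap": finger opening in mm; "grip_force": force on a finger pad.
Only numpy, scipy, OpenCV 4.12 (cv2) and the standard library are available. Lean on these libraries where they do the work, as an engineer would, in place of code of your own. Each camera call takes 0.05 s, during which the arm holds its last target. There are 200 camera calls.

### The job

Take the nutmeg tin off the lid of the green storage bin and set it upright on the wooden board without dropping it. Then lift the lid, which has a bar handle at its front, and keep holding it open at 60 degrees from shut, to within 6 degrees, so that I can reach the jars inside: the lid is sprung shut, so finish while still holding it still at that angle. Leave the other things on the worktop where they stand.

Things in the scene. Friction and masses are not known exactly. Their poses are not given: they have to be found in the camera images.
- bin: green storage bin, fixed to the worktop left or right of the robot's middle line, 140 (its x) x 200 (its y) x 115 mm high, walls 6 mm; origin at the centre of its underside; x points from its front (handle side, facing roughly to the robot's right) to its back (hinge side), y roughly back towards the robot, z up. The top of the shut lid is 125 mm above the worktop.
- lid (a joint): angle of the bin's wooden lid in rad: 0 shut and level, growing as the front edge rises (60 degrees = 1.047); stop at 1.7. The hinge axis runs along the bin's y. Gravity and a hinge spring shut it from every angle; at 60 degrees it takes about 5 N of lift at the bar to hold it.
- lid_hinge (a point): point on the hinge axis of the lid, in the middle of the bin's back top edge: 70 mm behind the bin's centre, 115 mm above its underside.
- lid_handle (a point): middle of the lid's dark steel handle bar, a round bar 12 mm thick and 124 mm long along the bin's y, carried by two thin rods (8 mm) at its ends 38 mm clear in front of the lid's front edge; nothing below it. Rides with the lid, 180 mm from the hinge axis (along the lid) and 5 mm above the lid's underside; when shut it is 120 mm above the worktop and 110 mm in front of the bin's centre.
- tin: round nutmeg tin, pale grey lid over a dark green side, 57 mm in diameter, 39 mm high, about 70 g, loose; origin at the centre of its underside. At first it stands on the shut lid.
- board: wooden board lying flat, fixed, 150 (its x) x 220 (its y) x 22 mm high; origin at the centre of its underside. On the other side of the robot's middle line from the bin. (A wall cabinet hangs over the back of the worktop, its underside 0.5 m up, its front 0.6 m ahead of the robot's base axis: keep the wrist clear.)
- spice: glass spice jar with green lid and red-brown contents, 41 mm in diameter, 125 mm high, loose bystander; origin at the centre of its underside.
- flakes: low yellow jar with white lid, 65 mm in diameter, 59 mm high, loose bystander; origin at the centre of its underside.
- matches: red matchbox, 37 x 56 x 16 mm, loose bystander; origin at the centre of its underside.

How it is judged:
By the outcome, as a careful person would: the job done as asked, in the order asked, and still so for the second after the job is handed in, while the arm keeps its last pose, push and grip.
It also fails if it takes over 48 s, if anything falls off the work surface, if the arm or the gripper's body presses on something with over 40 N, if the wrist force passes 120 N, or if a joint passes its speed limit or range.

## Working session

There is one attempt and no reset: what is moved stays moved. The work goes in short steps, Python scripts to look and compute and a tool call to move; the robot and the scene stay as the last step left them, time stands still between calls to the robot, and variables do not carry over. Pictures are saved under pics/ and viewed, at most 10 in all, crops included, and the job is handed in when it is done.

Besides the shell and the picture viewer there is one more tool, called after "Emit:" as name([rows], argument=value, ...), one row to a line, values as JSON. apply_moves: Moves the arm, as the interface text tells. Its arguments: {"type":"object","properties":{"commands":{"type":"array","items":{"type":"object","properties":{"x":{"type":"number"},"y":{"type":"number"},"z":{"type":"number"},"ax":{"type":"number"},"ay":{"type":"number"},"az":{"type":"number"}}}},"grip":{"type":"number"},"grip_force":{"type":"number"}},"required":["commands"]}

```bash
mkdir -p pics; ls; python3 - <<'E'
from bench import robot
import cv2
s=robot.observe(); print({k:s[k] for k in('time_s','eef_pos','eef_rot','finger_gap','force')})
for n in('scene','top'):
    i=robot.get_image(n); cv2.imwrite(f'pics/{n}0.png',i['color']); print(n,i['K'],i['R'],i['t'])
E
```

```text
pics
{'time_s': 0.0, 'eef_pos': array([ 165.83346836, -549.89059121,  230.35255505]), 'eef_rot': array([-1.01438099e-03,  9.89306214e-01,  1.45849869e-01, -4.47605352e-05]), 'finger_gap': 85.15455724527749, 'force': array([-0.3632376 , -0.01571591, -0.36229289])}
scene [[442.57634103   0.         255.33075891]
 [  0.         442.57634103 199.74889696]
 [  0.           0.           1.        ]] [[-0.49096877 -0.87105027  0.01486925]
 [-0.49455555  0.26462462 -0.82788201]
 [ 0.71719208 -0.41381788 -0.56070517]] [ 296.40713771  325.75744173 1499.75916223]
top [[434.27967438   0.         255.70879404]
 [  0.         434.27967438 186.66812001]
 [  0.           0.           1.        ]] [[ 0.00642416 -0.99996314  0.00569701]
 [-0.99081927 -0.00713457 -0.13500472]
 [ 0.13504039 -0.00477742 -0.99082858]] [  30.79924807  540.13904998 1513.46326969]
```

View pics/scene0.png

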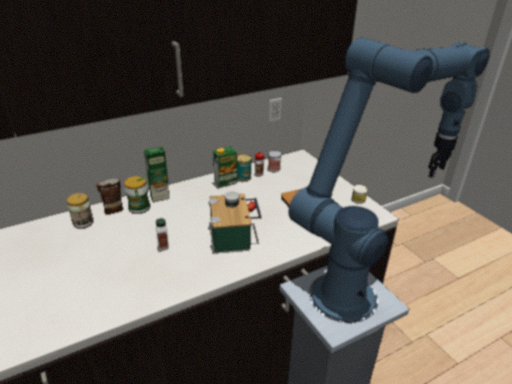

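View pics/top0.png

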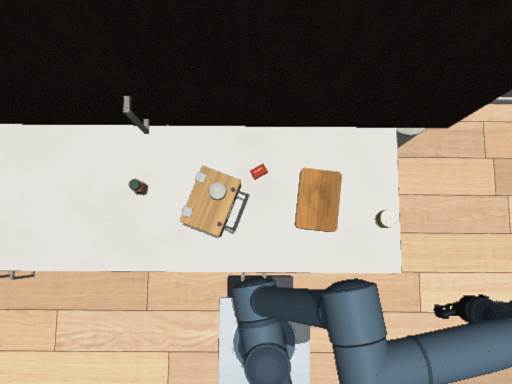

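The scene view shows the bin at about (231,222), with the tin on it at (232,198). In the top view the tin is at (217,190), the handle bar at about (238,212), the board at (318,200), the matches at (259,171), the flakes jar at (387,219) and the spice jar at (138,186). I'll zoom in on both.

```bash
python3 - <<'E'
import cv2,numpy as np
a=cv2.imread('pics/top0.png')[155:247,172:352]; b=cv2.imread('pics/scene0.png')[180:255,200:320]
a=cv2.resize(a,None,fx=4,fy=4,interpolation=2); b=cv2.resize(b,None,fx=6,fy=6,interpolation=2)
for im,s,x0,y0 in((a,4,172,155),(b,6,200,180)):
    for x in range(-(-x0//10)*10,x0+im.shape[1]//s,10):
        cv2.line(im,((x-x0)*s,0),((x-x0)*s,6),(0,0,255),1); cv2.putText(im,str(x),((x-x0)*s,16),0,.35,(0,0,255))
    for y in range(-(-y0//10)*10,y0+im.shape[0]//s,10):
        cv2.line(im,(0,(y-y0)*s),(6,(y-y0)*s),(0,0,255),1); cv2.putText(im,str(y),(8,(y-y0)*s),0,.35,(0,0,255))
cv2.imwrite('pics/topz.png',a); cv2.imwrite('pics/scz.png',b)
E
```

```text
(no output)
```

View pics/topz.png

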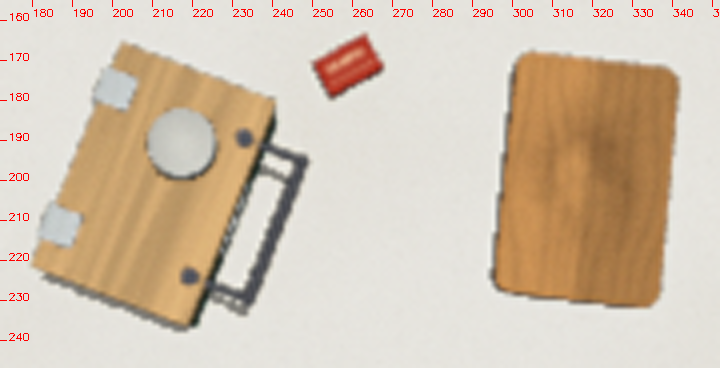

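View pics/scz.png

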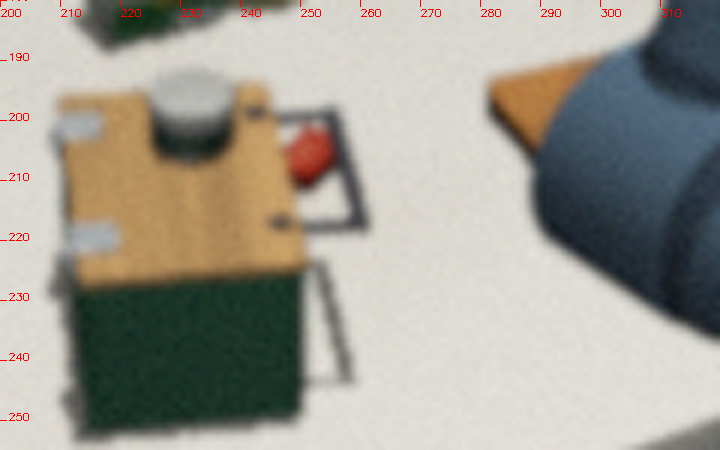

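Zoomed views (full-image pixels):
- **Top:** tin lid centre at (217.3,190.7). Lid corners at (202,165), (240.5,180), (219,235) and (180,221). Bar ends at about (247.5,194.7) and (234,229.7). Board corners are roughly (301,167.5), (342,173), (336.5,232) and (295,227.5).
- **Scene:** tin top at (231.5,195). Bar ends at (255.8,198) and (259.8,217.3).

```bash
cat > h.py <<'E'
import numpy as np, pickle, os
from bench import robot
if not os.path.exists('cal.pkl'):
    pickle.dump({n:{k:np.array(v) for k,v in robot.get_image(n).items() if k!='color'} for n in('scene','top')},open('cal.pkl','wb'))
C=pickle.load(open('cal.pkl','rb'))
def proj(n,X):
    c=C[n]; p=(c['R']@np.atleast_2d(X).T).T+c['t']; q=(c['K']@p.T).T; return q[:,:2]/q[:,2:]
def ray(n,uv):
    c=C[n]; d=c['R'].T@np.linalg.solve(c['K'],[*uv,1]); return -c['R'].T@c['t'],d/np.linalg.norm(d)
def tri(a,b):
    A=np.zeros((3,3));v=np.zeros(3);L=[ray('top',a),ray('scene',b)]
    for o,d in L: P=np.eye(3)-np.outer(d,d);A+=P;v+=P@o
    X=np.linalg.solve(A,v); return X,[np.linalg.norm(np.cross(X-o,d)) for o,d in L][0]
def atz(n,uv,z):
    o,d=ray(n,uv); return o+d*(z-o[2])/d[2]
E
python3 - <<'E'
from h import *
from scipy.optimize import least_squares
T=lambda u,v:(u/4-.375+172,v/4-.375+155); S=lambda u,v:(u/6-.42+200,v/6-.42+180)
np.set_printoptions(precision=1,suppress=True)
print('tin top',tri(T(181,143),S(191,90)))
t=[T(122,42),T(275,99),T(190,322),T(32,264),T(302,160),T(248,298)]
s=[S(58,97),S(268,85),S(305,266),S(78,288),S(335,110),S(360,225)]
X=[tri(a,b) for a,b in zip(t,s)]
for x in X: print(x)
# pose: local x front->back ; y toward robot; lid corners z125; bar z120
loc=np.array([[70,-100,125],[-70,-100,125],[-70,100,125],[70,100,125],[-110,-60,120],[-110,60,120.]])
def W(p):
    c,s_=np.cos(p[2]),np.sin(p[2]); return np.c_[p[0]+c*loc[:,0]-s_*loc[:,1],p[1]+s_*loc[:,0]+c*loc[:,1],loc[:,2]+p[3]]
f=lambda p:np.r_[(proj('top',W(p))-t).ravel(),(proj('scene',W(p))-s).ravel()]
r=least_squares(f,[400,130,2,0]); print('bin',r.x,np.degrees(r.x[2])); print(f(r.x).reshape(-1,2)); print(W(r.x))
B=[atz('top',T(*p),22) for p in((518,50),(680,72),(658,308),(492,290))]
for b in B: print('board',b)
print(np.mean(B,0)); 
print('matches',atz('top',T(347,66),16),'flakes',atz('top',(388,218),59),'spice',atz('top',(134,185),125),)
E
```

```text
tin top (array([509.3, 161.8, 165. ]), np.float64(0.022160891871325757))
(array([600.1, 216.4, 123.6]), np.float64(0.4942702520294666))
(array([551.8,  85.2, 120.7]), np.float64(2.034409102193029))
(array([365.6, 156.2, 117.3]), np.float64(0.7114228541377047))
(array([412.5, 288.4, 116.9]), np.float64(0.05938155732788842))
(array([499.9,  62.1, 123.8]), np.float64(1.6747291253293113))
(array([385.2, 107.3, 119. ]), np.float64(0.3473804228137184))
bin [482.2 187.    1.2  -3.3] 69.39724440791076
[[-0.1  0.1]
 [ 0.2  0.5]
 [-0.4  0.3]
 [ 0.  -0.3]
 [ 0.2  0.6]
 [ 0.8 -0.6]
 [-0.3  0.4]
 [-0.7 -0.1]
 [ 0.3 -0.7]
 [ 0.  -1.2]
 [-0.6  1.5]
 [ 0.1  0. ]]
[[600.5 217.3 121.7]
 [551.2  86.3 121.7]
 [364.  156.6 121.7]
 [413.3 287.7 121.7]
 [499.7  62.9 116.7]
 [387.4 105.1 116.7]]
board [ 614.6 -129.9   22. ]
board [ 595.5 -276.5   22. ]
board [ 382.6 -252.6   22. ]
board [ 397.6 -105.1   22. ]
[ 497.6 -191.    22. ]
matches [599.8  25.1  16. ] flakes [ 429.9 -427.7   59. ] spice [530.6 443.9 125. ]
```

Emit:
apply_moves([
  {"az": -0.1243},
  {"az": -0.1243},
  {"az": -0.1243},
  {"az": -0.1243},
  {"az": -0.1243},
  {"az": -0.1243},
  {"az": -0.1243},
  {"az": -0.1243},
  {"az": -0.1243},
  {"az": -0.1243},
  {"az": -0.1243},
  {"az": -0.1243},
  {"az": -0.1243},
  {"az": -0.1243},
  {"az": -0.1243},
  {"az": -0.1243},
  {"az": -0.1243},
  {"az": -0.1243},
  {"az": -0.1243},
  {"az": -0.1243},
], grip=1)

```text
schema error: expected keys x, y, z, ax, ay, az
```

```bash
cat >> h.py <<'E'
from scipy.spatial.transform import Rotation as Ro
def to(X,n=1):
    s=robot.observe(); w,x,y,z=s['eef_rot']; R=Ro.from_quat([x,y,z,w]).as_matrix()
    d=R.T@(np.array(X)-s['eef_pos'])
    print('t',round(s['time_s'],2),'pos',s['eef_pos'].round(1),'F',np.round(s['force'],1),'gap',round(s['finger_gap'],1),'gf',s['grip_force'])
    print('toolx,z',R[:,0].round(3),R[:,2].round(3),'| d',d.round(1),'per row',(d/n).round(2))
E
python3 -c "
from h import *
to([509.3,161.8,240],24)"
```

```text
t 0.2 pos [ 165.9 -550.2  230.7] F [ 0.3 -0.4  0. ] gap 85.5 gf 0.0
toolx,z [0.957 0.289 0.   ] [-0.     0.001 -1.   ] | d [ 534.3 -582.6   -8.5] per row [ 22.26 -24.27  -0.35]
```

Emit:
apply_moves([
  {"x": 0, "y": 0, "z": 0, "ax": 0, "ay": 0, "az": -0.1243},
  {"x": 0, "y": 0, "z": 0, "ax": 0, "ay": 0, "az": -0.1243},
  {"x": 0, "y": 0, "z": 0, "ax": 0, "ay": 0, "az": -0.1243},
  {"x": 0, "y": 0, "z": 0, "ax": 0, "ay": 0, "az": -0.1243},
  {"x": 0, "y": 0, "z": 0, "ax": 0, "ay": 0, "az": -0.1243},
  {"x": 0, "y": 0, "z": 0, "ax": 0, "ay": 0, "az": -0.1243},
  {"x": 0, "y": 0, "z": 0, "ax": 0, "ay": 0, "az": -0.1243},
  {"x": 0, "y": 0, "z": 0, "ax": 0, "ay": 0, "az": -0.1243},
  {"x": 0, "y": 0, "z": 0, "ax": 0, "ay": 0, "az": -0.1243},
  {"x": 0, "y": 0, "z": 0, "ax": 0, "ay": 0, "az": -0.1243},
  {"x": 0, "y": 0, "z": 0, "ax": 0, "ay": 0, "az": -0.1243},
  {"x": 0, "y": 0, "z": 0, "ax": 0, "ay": 0, "az": -0.1243},
  {"x": 0, "y": 0, "z": 0, "ax": 0, "ay": 0, "az": -0.1243},
  {"x": 0, "y": 0, "z": 0, "ax": 0, "ay": 0, "az": -0.1243},
  {"x": 0, "y": 0, "z": 0, "ax": 0, "ay": 0, "az": -0.1243},
  {"x": 0, "y": 0, "z": 0, "ax": 0, "ay": 0, "az": -0.1243},
  {"x": 0, "y": 0, "z": 0, "ax": 0, "ay": 0, "az": -0.1243},
  {"x": 0, "y": 0, "z": 0, "ax": 0, "ay": 0, "az": -0.1243},
  {"x": 0, "y": 0, "z": 0, "ax": 0, "ay": 0, "az": -0.1243},
  {"x": 0, "y": 0, "z": 0, "ax": 0, "ay": 0, "az": -0.1243},
], grip=1)

```text
time_s: 1.87
eef_pos: [165.9, -550.4, 231.0]
eef_rot: [-0.0, 0.177, 0.984, 0.0]
force: [-0.4, -0.1, -0.6]
finger_gap: 85.4
grip_force: 0.0
```

```bash
python3 -c "
from h import *
to([509.3,161.8,240],20)"
```

```text
t 1.87 pos [ 165.9 -550.4  231. ] F [-0.4 -0.1 -0.6] gap 85.4 gf 0.0
toolx,z [-0.937  0.349  0.   ] [-0.     0.001 -1.   ] | d [-73.1 787.2  -8.6] per row [-3.66 39.36 -0.43]
```

Emit:
apply_moves([
  {"x": -3.7, "y": 39.4, "z": -0.4, "ax": 0, "ay": 0, "az": 0},
  {"x": -3.7, "y": 39.4, "z": -0.4, "ax": 0, "ay": 0, "az": 0},
  {"x": -3.7, "y": 39.4, "z": -0.4, "ax": 0, "ay": 0, "az": 0},
  {"x": -3.7, "y": 39.4, "z": -0.4, "ax": 0, "ay": 0, "az": 0},
  {"x": -3.7, "y": 39.4, "z": -0.4, "ax": 0, "ay": 0, "az": 0},
  {"x": -3.7, "y": 39.4, "z": -0.4, "ax": 0, "ay": 0, "az": 0},
  {"x": -3.7, "y": 39.4, "z": -0.4, "ax": 0, "ay": 0, "az": 0},
  {"x": -3.7, "y": 39.4, "z": -0.4, "ax": 0, "ay": 0, "az": 0},
  {"x": -3.7, "y": 39.4, "z": -0.4, "ax": 0, "ay": 0, "az": 0},
  {"x": -3.7, "y": 39.4, "z": -0.4, "ax": 0, "ay": 0, "az": 0},
  {"x": -3.7, "y": 39.4, "z": -0.4, "ax": 0, "ay": 0, "az": 0},
  {"x": -3.7, "y": 39.4, "z": -0.4, "ax": 0, "ay": 0, "az": 0},
  {"x": -3.7, "y": 39.4, "z": -0.4, "ax": 0, "ay": 0, "az": 0},
  {"x": -3.7, "y": 39.4, "z": -0.4, "ax": 0, "ay": 0, "az": 0},
  {"x": -3.7, "y": 39.4, "z": -0.4, "ax": 0, "ay": 0, "az": 0},
  {"x": -3.7, "y": 39.4, "z": -0.4, "ax": 0, "ay": 0, "az": 0},
  {"x": -3.7, "y": 39.4, "z": -0.4, "ax": 0, "ay": 0, "az": 0},
  {"x": -3.7, "y": 39.4, "z": -0.4, "ax": 0, "ay": 0, "az": 0},
  {"x": -3.7, "y": 39.4, "z": -0.4, "ax": 0, "ay": 0, "az": 0},
  {"x": 0, "y": 0, "z": 0, "ax": 0, "ay": 0, "az": 0},
])

```text
time_s: 3.53
eef_pos: [499.6, 129.9, 238.3]
eef_rot: [0.0, 0.177, 0.984, 0.002]
force: [0.0, -0.0, -0.3]
finger_gap: 85.4
grip_force: 0.0
```

```bash
python3 -c "
from h import *
to([509.3,161.8,170],3)
to([509.3,161.8,130],3)"
```

```text
t 3.53 pos [499.6 129.9 238.3] F [ 0.  -0.  -0.3] gap 85.4 gf 0.0
toolx,z [-0.937  0.349 -0.   ] [ 0.002  0.003 -1.   ] | d [ 2.1 33.  68.4] per row [ 0.69 11.   22.8 ]
t 3.53 pos [499.6 129.9 238.3] F [ 0.  -0.  -0.3] gap 85.4 gf 0.0
toolx,z [-0.937  0.349 -0.   ] [ 0.002  0.003 -1.   ] | d [  2.1  32.9 108.4] per row [ 0.69 10.96 36.13]
```

Emit:
apply_moves([
  {"x": 1, "y": 16.5, "z": 0, "ax": 0, "ay": 0, "az": 0},
  {"x": 1, "y": 16.5, "z": 0, "ax": 0, "ay": 0, "az": 0},
  {"x": 0, "y": 0, "z": 20, "ax": 0, "ay": 0, "az": 0},
  {"x": 0, "y": 0, "z": 20, "ax": 0, "ay": 0, "az": 0},
  {"x": 0, "y": 0, "z": 20, "ax": 0, "ay": 0, "az": 0},
  {"x": 0, "y": 0, "z": 0, "ax": 0, "ay": 0, "az": 0},
])

```text
time_s: 4.03
eef_pos: [504.2, 155.1, 174.9]
eef_rot: [-0.003, 0.18, 0.984, -0.001]
force: [-0.8, 0.3, 0.1]
finger_gap: 85.2
grip_force: 0.0
```

```bash
python3 - <<'E'
from h import *
import cv2
to([509.3,161.8,125],5)
a=robot.get_image('top')['color'][150:250,170:290]; b=robot.get_image('scene')['color'][150:250,180:300]
im=cv2.resize(np.hstack([a,b]),None,fx=3.3,fy=3.3,interpolation=2); cv2.imwrite('pics/s1.png',im)
E
```

```text
t 4.03 pos [504.2 155.1 174.9] F [-0.8  0.3  0.1] gap 85.2 gf 0.0
toolx,z [-0.935  0.355  0.006] [-0.007 -0.002 -1.   ] | d [-2.7  8.3 49.8] per row [-0.55  1.66  9.96]
```

View pics/s1.png

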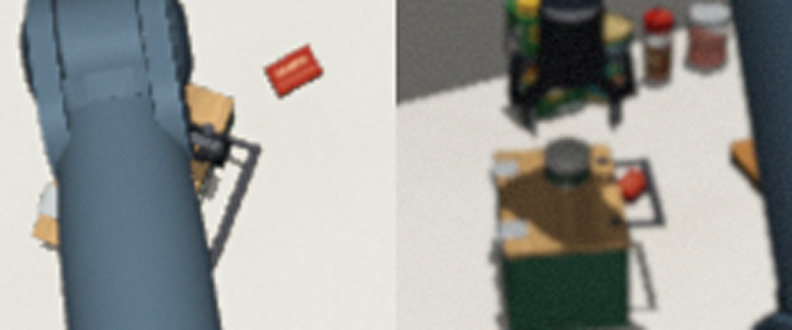

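The left half (top view) shows the arm covering the tin, with the bar and matchbox clear. In the right half (scene view) the open fingers at crop pixels (530,115) and (615,115) straddle the tin at (568,155). Next I'll let the arm settle.

Emit:
apply_moves([
  {"x": 0, "y": 0, "z": 0, "ax": 0, "ay": 0, "az": 0},
  {"x": 0, "y": 0, "z": 0, "ax": 0, "ay": 0, "az": 0},
  {"x": 0, "y": 0, "z": 0, "ax": 0, "ay": 0, "az": 0},
])

```text
time_s: 4.38
eef_pos: [508.2, 155.9, 180.3]
eef_rot: [0.001, 0.18, 0.984, 0.0]
force: [-0.3, -0.6, 0.8]
finger_gap: 85.5
grip_force: 0.0
```

```bash
python3 -c "
from h import *
to([509.3,161.8,125],5)"
```

```text
t 4.38 pos [508.2 155.9 180.3] F [-0.3 -0.6  0.8] gap 85.5 gf 0.0
toolx,z [-0.935  0.355 -0.002] [ 0.003  0.    -1.   ] | d [ 1.2  5.8 55.3] per row [ 0.24  1.16 11.06]
```

Emit:
apply_moves([
  {"x": 1, "y": 6, "z": 0, "ax": 0, "ay": 0, "az": 0},
  {"x": 0, "y": 0, "z": 11, "ax": 0, "ay": 0, "az": 0},
  {"x": 0, "y": 0, "z": 11, "ax": 0, "ay": 0, "az": 0},
  {"x": 0, "y": 0, "z": 11, "ax": 0, "ay": 0, "az": 0},
  {"x": 0, "y": 0, "z": 10, "ax": 0, "ay": 0, "az": 0},
  {"x": 0, "y": 0, "z": 7, "ax": 0, "ay": 0, "az": 0},
  {"x": 0, "y": 0, "z": 4, "ax": 0, "ay": 0, "az": 0},
  {"x": 0, "y": 0, "z": 0, "ax": 0, "ay": 0, "az": 0},
  {"x": 0, "y": 0, "z": 0, "ax": 0, "ay": 0, "az": 0},
  {"x": 0, "y": 0, "z": 0, "ax": 0, "ay": 0, "az": 0},
  {"x": 0, "y": 0, "z": 0, "ax": 0, "ay": 0, "az": 0},
])

```text
time_s: 5.3
eef_pos: [508.9, 162.0, 125.5]
eef_rot: [0.001, 0.18, 0.984, 0.0]
force: [0.3, 0.4, 0.5]
finger_gap: 85.5
grip_force: 0.0
```

Close gently.

Emit:
apply_moves([
  {"x": 0, "y": 0, "z": 0, "ax": 0, "ay": 0, "az": 0},
  {"x": 0, "y": 0, "z": 0, "ax": 0, "ay": 0, "az": 0},
  {"x": 0, "y": 0, "z": 0, "ax": 0, "ay": 0, "az": 0},
  {"x": 0, "y": 0, "z": 0, "ax": 0, "ay": 0, "az": 0},
  {"x": 0, "y": 0, "z": 0, "ax": 0, "ay": 0, "az": 0},
  {"x": 0, "y": 0, "z": 0, "ax": 0, "ay": 0, "az": 0},
  {"x": 0, "y": 0, "z": 0, "ax": 0, "ay": 0, "az": 0},
  {"x": 0, "y": 0, "z": 0, "ax": 0, "ay": 0, "az": 0},
  {"x": 0, "y": 0, "z": 0, "ax": 0, "ay": 0, "az": 0},
  {"x": 0, "y": 0, "z": 0, "ax": 0, "ay": 0, "az": 0},
], grip=0.4, grip_force=30)

```text
time_s: 6.13
eef_pos: [508.7, 161.9, 125.3]
eef_rot: [0.0, 0.18, 0.984, 0.0]
force: [-1.3, -0.6, 5.7]
finger_gap: 54.7
grip_force: 31.3
```

Emit:
apply_moves([
  {"x": 0, "y": 0, "z": -4, "ax": 0, "ay": 0, "az": 0},
  {"x": 0, "y": 0, "z": -8, "ax": 0, "ay": 0, "az": 0},
  {"x": 0, "y": 0, "z": -12, "ax": 0, "ay": 0, "az": 0},
  {"x": 0, "y": 0, "z": -16, "ax": 0, "ay": 0, "az": 0},
  {"x": 0, "y": 0, "z": -16, "ax": 0, "ay": 0, "az": 0},
  {"x": 0, "y": 0, "z": -12, "ax": 0, "ay": 0, "az": 0},
  {"x": 0, "y": 0, "z": -8, "ax": 0, "ay": 0, "az": 0},
  {"x": 0, "y": 0, "z": -4, "ax": 0, "ay": 0, "az": 0},
  {"x": 0, "y": 0, "z": 0, "ax": 0, "ay": 0, "az": 0},
  {"x": 0, "y": 0, "z": 0, "ax": 0, "ay": 0, "az": 0},
])

```text
time_s: 6.97
eef_pos: [508.2, 161.8, 204.4]
eef_rot: [-0.0, 0.18, 0.984, -0.0]
force: [-1.2, -0.0, -0.5]
finger_gap: 55.2
grip_force: 31.9
```

```bash
python3 -c "
from h import *
to([495,-190,205],16)"
```

```text
t 6.97 pos [508.2 161.8 204.4] F [-1.2 -0.  -0.5] gap 55.2 gf 31.866674018092453
toolx,z [-0.935  0.355  0.001] [-0.001 -0.    -1.   ] | d [-112.5 -333.6   -0.5] per row [ -7.03 -20.85  -0.03]
```

Emit:
apply_moves([
  {"x": -2, "y": -6, "z": 0, "ax": 0, "ay": 0, "az": 0},
  {"x": -4, "y": -12, "z": 0, "ax": 0, "ay": 0, "az": 0},
  {"x": -6, "y": -18, "z": 0, "ax": 0, "ay": 0, "az": 0},
  {"x": -8, "y": -24, "z": 0, "ax": 0, "ay": 0, "az": 0},
  {"x": -8, "y": -24, "z": 0, "ax": 0, "ay": 0, "az": 0},
  {"x": -8, "y": -24, "z": 0, "ax": 0, "ay": 0, "az": 0},
  {"x": -8, "y": -24, "z": 0, "ax": 0, "ay": 0, "az": 0},
  {"x": -8, "y": -24, "z": 0, "ax": 0, "ay": 0, "az": 0},
  {"x": -8, "y": -24, "z": 0, "ax": 0, "ay": 0, "az": 0},
  {"x": -8, "y": -24, "z": 0, "ax": 0, "ay": 0, "az": 0},
  {"x": -8, "y": -24, "z": 0, "ax": 0, "ay": 0, "az": 0},
  {"x": -8, "y": -24, "z": 0, "ax": 0, "ay": 0, "az": 0},
  {"x": -8, "y": -24, "z": 0, "ax": 0, "ay": 0, "az": 0},
  {"x": -8, "y": -22, "z": 0, "ax": 0, "ay": 0, "az": 0},
  {"x": -6, "y": -18, "z": 0, "ax": 0, "ay": 0, "az": 0},
  {"x": -4, "y": -12, "z": 0, "ax": 0, "ay": 0, "az": 0},
  {"x": -2, "y": -6, "z": 0, "ax": 0, "ay": 0, "az": 0},
  {"x": 0, "y": 0, "z": 0, "ax": 0, "ay": 0, "az": 0},
  {"x": 0, "y": 0, "z": 0, "ax": 0, "ay": 0, "az": 0},
  {"x": 0, "y": 0, "z": 0, "ax": 0, "ay": 0, "az": 0},
])

```text
time_s: 8.63
eef_pos: [494.4, -189.2, 204.8]
eef_rot: [-0.0, 0.18, 0.984, 0.0]
force: [-0.1, 0.3, -0.6]
finger_gap: 54.6
grip_force: 31.9
```

```bash
python3 - <<'E'
from h import *
import cv2
to([495,-190,25],16)
a=robot.get_image('top')['color'][150:250,170:360]; b=robot.get_image('scene')['color'][90:230,200:390]
im=np.vstack([a,b]); im=cv2.resize(im,None,fx=2.5,fy=2.5,interpolation=2); cv2.imwrite('pics/s2.png',im)
E
```

```text
t 8.63 pos [ 494.4 -189.2  204.8] F [-0.1  0.3 -0.6] gap 54.6 gf 31.911451178602874
toolx,z [-0.935  0.354  0.001] [-0.     0.001 -1.   ] | d [ -0.9  -0.6 179.8] per row [-0.06 -0.04 11.24]
```

View pics/s2.png

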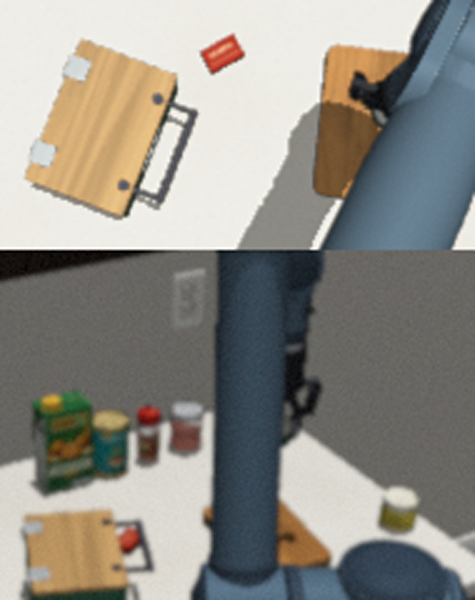

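The lid is empty and the tin is held over the board; it shows partly hidden at crop pixels (380,110). The other things haven't moved. Next I'll lower it.

Emit:
apply_moves([
  {"x": 0, "y": 0, "z": 5, "ax": 0, "ay": 0, "az": 0},
  {"x": 0, "y": 0, "z": 12, "ax": 0, "ay": 0, "az": 0},
  {"x": 0, "y": 0, "z": 18, "ax": 0, "ay": 0, "az": 0},
  {"x": 0, "y": 0, "z": 20, "ax": 0, "ay": 0, "az": 0},
  {"x": 0, "y": 0, "z": 20, "ax": 0, "ay": 0, "az": 0},
  {"x": 0, "y": 0, "z": 20, "ax": 0, "ay": 0, "az": 0},
  {"x": 0, "y": 0, "z": 20, "ax": 0, "ay": 0, "az": 0},
  {"x": 0, "y": 0, "z": 20, "ax": 0, "ay": 0, "az": 0},
  {"x": 0, "y": 0, "z": 15, "ax": 0, "ay": 0, "az": 0},
  {"x": 0, "y": 0, "z": 10, "ax": 0, "ay": 0, "az": 0},
  {"x": 0, "y": 0, "z": 6, "ax": 0, "ay": 0, "az": 0},
  {"x": 0, "y": 0, "z": 4, "ax": 0, "ay": 0, "az": 0},
  {"x": 0, "y": 0, "z": 3, "ax": 0, "ay": 0, "az": 0},
  {"x": 0, "y": 0, "z": 2, "ax": 0, "ay": 0, "az": 0},
  {"x": 0, "y": 0, "z": 0, "ax": 0, "ay": 0, "az": 0},
  {"x": 0, "y": 0, "z": 0, "ax": 0, "ay": 0, "az": 0},
  {"x": 0, "y": 0, "z": 0, "ax": 0, "ay": 0, "az": 0},
  {"x": 0, "y": 0, "z": 0, "ax": 0, "ay": 0, "az": 0},
])

```text
time_s: 10.23
eef_pos: [495.0, -190.4, 30.4]
eef_rot: [0.0, 0.18, 0.984, -0.0]
force: [-0.6, -0.3, -0.6]
finger_gap: 54.6
grip_force: 31.9
```

Emit:
apply_moves([
  {"x": 0, "y": 0, "z": 2, "ax": 0, "ay": 0, "az": 0},
  {"x": 0, "y": 0, "z": 2, "ax": 0, "ay": 0, "az": 0},
  {"x": 0, "y": 0, "z": 1.5, "ax": 0, "ay": 0, "az": 0},
  {"x": 0, "y": 0, "z": 1.5, "ax": 0, "ay": 0, "az": 0},
  {"x": 0, "y": 0, "z": 0, "ax": 0, "ay": 0, "az": 0},
  {"x": 0, "y": 0, "z": 0, "ax": 0, "ay": 0, "az": 0},
  {"x": 0, "y": 0, "z": 0, "ax": 0, "ay": 0, "az": 0},
])

```text
time_s: 10.82
eef_pos: [494.5, -190.1, 22.9]
eef_rot: [-0.0, 0.18, 0.984, -0.0]
force: [-0.5, -0.1, -0.4]
finger_gap: 54.7
grip_force: 32.0
```

Emit:
apply_moves([
  {"x": 0, "y": 0, "z": 0.7, "ax": 0, "ay": 0, "az": 0},
  {"x": 0, "y": 0, "z": 0, "ax": 0, "ay": 0, "az": 0},
  {"x": 0, "y": 0, "z": 0, "ax": 0, "ay": 0, "az": 0},
  {"x": 0, "y": 0, "z": 0, "ax": 0, "ay": 0, "az": 0},
])

```text
time_s: 11.15
eef_pos: [494.5, -190.1, 22.8]
eef_rot: [0.0, 0.18, 0.984, -0.0]
force: [-1.4, 1.3, 5.4]
finger_gap: 55.1
grip_force: 32.3
```

Contact (5.4 N up). I'll release slowly, then rise.

Emit:
apply_moves([
  {"x": 0, "y": 0, "z": 0, "ax": 0, "ay": 0, "az": 0},
  {"x": 0, "y": 0, "z": 0, "ax": 0, "ay": 0, "az": 0},
  {"x": 0, "y": 0, "z": 0, "ax": 0, "ay": 0, "az": 0},
  {"x": 0, "y": 0, "z": 0, "ax": 0, "ay": 0, "az": 0},
  {"x": 0, "y": 0, "z": 0, "ax": 0, "ay": 0, "az": 0},
  {"x": 0, "y": 0, "z": 0, "ax": 0, "ay": 0, "az": 0},
  {"x": 0, "y": 0, "z": 0, "ax": 0, "ay": 0, "az": 0},
  {"x": 0, "y": 0, "z": 0, "ax": 0, "ay": 0, "az": 0},
], grip=1)

```text
time_s: 11.82
eef_pos: [494.6, -190.2, 22.2]
eef_rot: [0.0, 0.18, 0.984, -0.0]
force: [0.4, 0.3, -0.5]
finger_gap: 85.3
grip_force: 0.0
```

Emit:
apply_moves([
  {"x": 0, "y": 0, "z": -5, "ax": 0, "ay": 0, "az": 0},
  {"x": 0, "y": 0, "z": -10, "ax": 0, "ay": 0, "az": 0},
  {"x": 0, "y": 0, "z": -20, "ax": 0, "ay": 0, "az": 0},
  {"x": 0, "y": 0, "z": -30, "ax": 0, "ay": 0, "az": 0},
  {"x": 0, "y": 0, "z": -30, "ax": 0, "ay": 0, "az": 0},
  {"x": 0, "y": 0, "z": -30, "ax": 0, "ay": 0, "az": 0},
  {"x": 0, "y": 0, "z": -30, "ax": 0, "ay": 0, "az": 0},
  {"x": 0, "y": 0, "z": -15, "ax": 0, "ay": 0, "az": 0},
  {"x": 0, "y": 0, "z": -7, "ax": 0, "ay": 0, "az": 0},
  {"x": 0, "y": 0, "z": 0, "ax": 0, "ay": 0, "az": 0},
  {"x": 0, "y": 0, "z": 0, "ax": 0, "ay": 0, "az": 0},
])

```text
time_s: 12.73
eef_pos: [494.5, -190.1, 199.0]
eef_rot: [0.0, 0.18, 0.984, -0.0]
force: [1.1, -0.2, 0.0]
finger_gap: 85.5
grip_force: 0.0
```

```bash
python3 -c "
from h import *
to([443.2,84.3,200],16)"
```

```text
t 12.73 pos [ 494.5 -190.1  199. ] F [ 1.1 -0.2  0. ] gap 85.5 gf 0.0
toolx,z [-0.935  0.355 -0.   ] [ 0. -0. -1.] | d [145.3 238.3  -1. ] per row [ 9.08 14.89 -0.06]
```

Emit:
apply_moves([
  {"x": 3, "y": 5, "z": 0, "ax": 0, "ay": 0, "az": 0},
  {"x": 6, "y": 10, "z": 0, "ax": 0, "ay": 0, "az": 0},
  {"x": 10, "y": 16, "z": 0, "ax": 0, "ay": 0, "az": 0},
  {"x": 12, "y": 20, "z": 0, "ax": 0, "ay": 0, "az": 0},
  {"x": 12, "y": 20, "z": 0, "ax": 0, "ay": 0, "az": 0},
  {"x": 12, "y": 20, "z": 0, "ax": 0, "ay": 0, "az": 0},
  {"x": 12, "y": 20, "z": 0, "ax": 0, "ay": 0, "az": 0},
  {"x": 12, "y": 20, "z": 0, "ax": 0, "ay": 0, "az": 0},
  {"x": 12, "y": 20, "z": 0, "ax": 0, "ay": 0, "az": 0},
  {"x": 12, "y": 20, "z": 0, "ax": 0, "ay": 0, "az": 0},
  {"x": 12, "y": 20, "z": 0, "ax": 0, "ay": 0, "az": 0},
  {"x": 12, "y": 18, "z": 0, "ax": 0, "ay": 0, "az": 0},
  {"x": 12, "y": 14, "z": 0, "ax": 0, "ay": 0, "az": 0},
  {"x": 10, "y": 10, "z": 0, "ax": 0, "ay": 0, "az": 0},
  {"x": 6, "y": 5, "z": 0, "ax": 0, "ay": 0, "az": 0},
  {"x": 0, "y": 0, "z": 0, "ax": 0, "ay": 0, "az": 0},
  {"x": 0, "y": 0, "z": 0, "ax": 0, "ay": 0, "az": 0},
  {"x": 0, "y": 0, "z": 0, "ax": 0, "ay": 0, "az": 0},
], grip=0.4)

```text
time_s: 14.23
eef_pos: [434.1, 87.0, 198.9]
eef_rot: [-0.0, 0.181, 0.984, -0.0]
force: [0.1, -0.2, 0.3]
finger_gap: 34.2
grip_force: 0.0
```

```bash
python3 - <<'E'
from h import *
import cv2
to([443.2,84.3,200],16)
to([443.2,84.3,98],16)
a=robot.get_image('top')['color'][150:250,170:360]; b=robot.get_image('scene')['color'][130:230,200:390]
im=np.vstack([a,b]); im=cv2.resize(im,None,fx=3,fy=3,interpolation=2); cv2.imwrite('pics/s3.png',im)
E
```

```text
t 14.23 pos [434.1  87.  198.9] F [ 0.1 -0.2  0.3] gap 34.2 gf 0.0
toolx,z [-0.935  0.355  0.   ] [-0. -0. -1.] | d [-9.5  0.7 -1.1] per row [-0.59  0.04 -0.07]
t 14.23 pos [434.1  87.  198.9] F [ 0.1 -0.2  0.3] gap 34.2 gf 0.0
toolx,z [-0.935  0.355  0.   ] [-0. -0. -1.] | d [ -9.5   0.8 100.9] per row [-0.59  0.05  6.31]
```

View pics/s3.png

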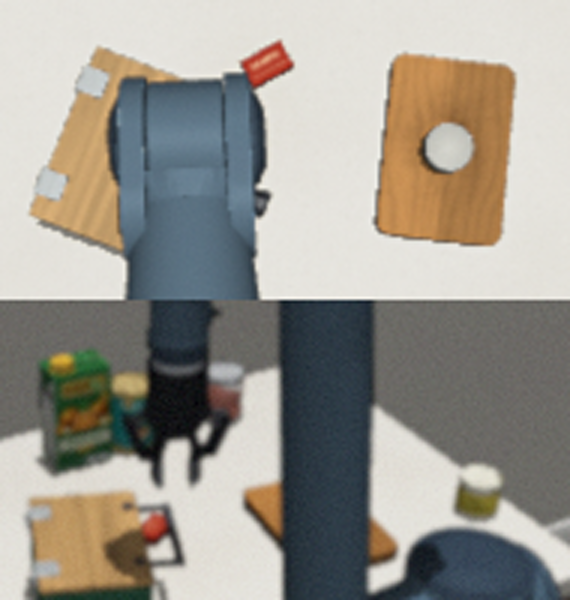

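Top half: the tin stands upright on the board at crop pixels (448,147). Bottom half: the fingertips are at about (176,482), with the bar from (170,508) to (180,562) below them. I'll compare the projections before descending.

```bash
python3 - <<'E'
from h import *
for z in(199,206):print('tip',proj('scene',[434.1,87,z]), 'measured',176.5/3-.33+200,182/3-.33+130)
print('bar',proj('scene',[443.3,84.2,120]),'measured',175/3-.33+200,235/3-.33+130)
print(proj('scene',[[443.3,84.2,120],[442.4,81.4,120],[443.3,84.2,117]]))
print(proj('top',[[443.3,84.2,120],[442.4,81.4,120],[499.4,63.1,120],[387.2,105.3,120]]),'top meas',T if 0 else (275/4-.4+172,229/4-.4+155))
E
```

```text
tip [[258.11236274 191.59306215]] measured 258.50333333333333 190.33666666666667
tip [[258.14669848 190.02832257]] measured 258.50333333333333 190.33666666666667
bar [[257.18885655 207.34801347]] measured 258.00333333333333 208.00333333333333
[[257.18885655 207.34801347]
 [257.93126321 207.26944133]
 [257.17553994 207.98066678]]
[[240.81505643 211.78887713]
 [241.64854046 212.06307161]
 [247.26904735 195.18707242]
 [234.29255572 228.56691173]] top meas (240.35, 211.85)
```

Emit:
apply_moves([
  {"x": -5, "y": 0, "z": 0, "ax": 0, "ay": 0, "az": 0},
  {"x": -4.5, "y": 0.5, "z": 5, "ax": 0, "ay": 0, "az": 0},
  {"x": 0, "y": 0, "z": 10, "ax": 0, "ay": 0, "az": 0},
  {"x": 0, "y": 0, "z": 14, "ax": 0, "ay": 0, "az": 0},
  {"x": 0, "y": 0, "z": 14, "ax": 0, "ay": 0, "az": 0},
  {"x": 0, "y": 0, "z": 14, "ax": 0, "ay": 0, "az": 0},
  {"x": 0, "y": 0, "z": 12, "ax": 0, "ay": 0, "az": 0},
  {"x": 0, "y": 0, "z": 10, "ax": 0, "ay": 0, "az": 0},
  {"x": 0, "y": 0, "z": 8, "ax": 0, "ay": 0, "az": 0},
  {"x": 0, "y": 0, "z": 6, "ax": 0, "ay": 0, "az": 0},
  {"x": 0, "y": 0, "z": 4, "ax": 0, "ay": 0, "az": 0},
  {"x": 0, "y": 0, "z": 3, "ax": 0, "ay": 0, "az": 0},
  {"x": 0, "y": 0, "z": 0, "ax": 0, "ay": 0, "az": 0},
  {"x": 0, "y": 0, "z": 0, "ax": 0, "ay": 0, "az": 0},
  {"x": 0, "y": 0, "z": 0, "ax": 0, "ay": 0, "az": 0},
])

```text
time_s: 15.58
eef_pos: [443.6, 84.5, 99.6]
eef_rot: [0.0, 0.18, 0.984, 0.0]
force: [-0.6, -0.1, -0.1]
finger_gap: 34.3
grip_force: 0.0
```

Emit:
apply_moves([
  {"x": 0, "y": 0, "z": 0, "ax": 0, "ay": 0, "az": 0},
  {"x": 0, "y": 0, "z": 0, "ax": 0, "ay": 0, "az": 0},
  {"x": 0, "y": 0, "z": 0, "ax": 0, "ay": 0, "az": 0},
  {"x": 0, "y": 0, "z": 0, "ax": 0, "ay": 0, "az": 0},
  {"x": 0, "y": 0, "z": 0, "ax": 0, "ay": 0, "az": 0},
  {"x": 0, "y": 0, "z": 0, "ax": 0, "ay": 0, "az": 0},
  {"x": 0, "y": 0, "z": 0, "ax": 0, "ay": 0, "az": 0},
  {"x": 0, "y": 0, "z": 0, "ax": 0, "ay": 0, "az": 0},
], grip=0, grip_force=40)

```text
time_s: 16.25
eef_pos: [443.2, 83.6, 99.4]
eef_rot: [0.0, 0.181, 0.984, -0.001]
force: [-1.0, -5.5, 3.0]
finger_gap: 11.0
grip_force: 39.0
```

```bash
python3 - <<'E'
from h import *
s=robot.observe(); to([443.2,84.3,100],1); print(s['joint_pos'])
# arc about hinge, displacement in (toolY=bin x, up)
for d in range(0,61,4):
    a=np.radians(d); y=180-(180*np.cos(a)-5*np.sin(a)); z=180*np.sin(a)+5*np.cos(a)-5
    if d: print(d,round(y-py,1),round(-(z-pz),1))
    py,pz=y,z
print(y,z)
E
```

```text
t 16.25 pos [443.2  83.6  99.4] F [-1.  -5.5  3. ] gap 11.0 gf 38.97948503494263
toolx,z [-0.935  0.355 -0.001] [ 0.    -0.002 -1.   ] | d [ 0.3  0.7 -0.6] per row [ 0.27  0.67 -0.65]
[ 0.04708049  0.22192479 -0.49495276  0.85387546 -0.00219094  0.410445  ]
4 0.8 -12.5
8 1.7 -12.5
12 2.5 -12.3
16 3.4 -12.1
20 4.2 -11.8
24 5.0 -11.5
28 5.8 -11.1
32 6.6 -10.7
36 7.3 -10.2
40 8.0 -9.7
44 8.7 -9.1
48 9.3 -8.5
52 9.8 -7.8
56 10.4 -7.1
60 10.8 -6.4
94.33012701892218 153.38457268119896
```

Emit:
apply_moves([
  {"x": 0, "y": 0.3, "z": -6.2, "ax": 0, "ay": 0, "az": 0},
  {"x": 0, "y": 0.5, "z": -6.3, "ax": 0, "ay": 0, "az": 0},
  {"x": 0, "y": 0.8, "z": -6.3, "ax": 0, "ay": 0, "az": 0},
  {"x": 0, "y": 0.9, "z": -6.2, "ax": 0, "ay": 0, "az": 0},
  {"x": 0, "y": 1.2, "z": -6.2, "ax": 0, "ay": 0, "az": 0},
  {"x": 0, "y": 1.3, "z": -6.1, "ax": 0, "ay": 0, "az": 0},
  {"x": 0, "y": 1.6, "z": -6.1, "ax": 0, "ay": 0, "az": 0},
  {"x": 0, "y": 1.8, "z": -6.0, "ax": 0, "ay": 0, "az": 0},
  {"x": 0, "y": 2.0, "z": -5.9, "ax": 0, "ay": 0, "az": 0},
  {"x": 0, "y": 2.2, "z": -5.9, "ax": 0, "ay": 0, "az": 0},
  {"x": 0, "y": 0, "z": 0, "ax": 0, "ay": 0, "az": 0},
  {"x": 0, "y": 0, "z": 0, "ax": 0, "ay": 0, "az": 0},
])

```text
time_s: 17.25
eef_pos: [447.2, 94.2, 160.1]
eef_rot: [-0.0, 0.181, 0.984, -0.003]
force: [0.3, -8.5, -1.1]
finger_gap: 10.4
grip_force: 39.0
```

Emit:
apply_moves([
  {"x": 0, "y": 2.0, "z": -5.8, "ax": 0, "ay": 0, "az": 0},
  {"x": 0, "y": 2.4, "z": -5.7, "ax": 0, "ay": 0, "az": 0},
  {"x": 0, "y": 2.8, "z": -5.6, "ax": 0, "ay": 0, "az": 0},
  {"x": 0, "y": 3.0, "z": -5.5, "ax": 0, "ay": 0, "az": 0},
  {"x": 0, "y": 3.2, "z": -5.4, "ax": 0, "ay": 0, "az": 0},
  {"x": 0, "y": 3.4, "z": -5.3, "ax": 0, "ay": 0, "az": 0},
  {"x": 0, "y": 3.6, "z": -5.2, "ax": 0, "ay": 0, "az": 0},
  {"x": 0, "y": 3.7, "z": -5.0, "ax": 0, "ay": 0, "az": 0},
  {"x": 0, "y": 3.9, "z": -4.9, "ax": 0, "ay": 0, "az": 0},
  {"x": 0, "y": 4.1, "z": -4.8, "ax": 0, "ay": 0, "az": 0},
  {"x": 0, "y": 0, "z": 0, "ax": 0, "ay": 0, "az": 0},
  {"x": 0, "y": 0, "z": 0, "ax": 0, "ay": 0, "az": 0},
])

```text
time_s: 18.25
eef_pos: [457.9, 122.6, 214.0]
eef_rot: [0.0, 0.181, 0.983, -0.005]
force: [-5.0, -13.2, 6.1]
finger_gap: 10.4
grip_force: 39.3
```

```bash
python3 - <<'E'
from h import *
import cv2
to([443.2,84.3,100],1)
a=robot.get_image('top')['color'][150:250,170:290]; b=robot.get_image('scene')['color'][150:250,180:300]
im=cv2.resize(np.hstack([a,b]),None,fx=3.3,fy=3.3,interpolation=2); cv2.imwrite('pics/s4.png',im)
E
```

```text
t 18.25 pos [457.9 122.6 214. ] F [ -5.  -13.2   6.1] gap 10.4 gf 39.324751496315
toolx,z [-0.934  0.356 -0.002] [-0.002 -0.009 -1.   ] | d [  0.3 -39.9 114.4] per row [  0.28 -39.91 114.43]
```

View pics/s4.png

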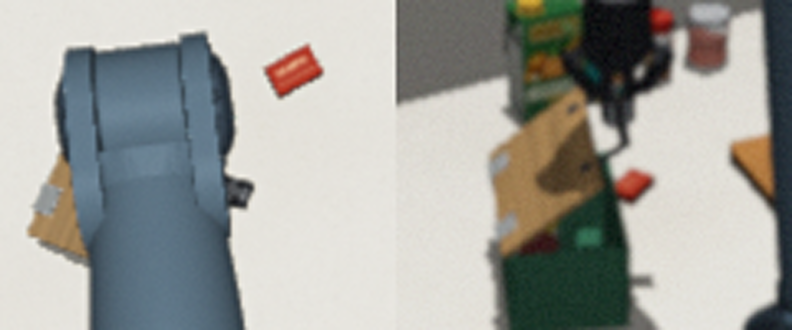

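The lid is partly open, about 40°, with the bar in the gripper at crop pixels (618,120). The force is radial (about 14 N), so I'm slightly inside the true arc. I'll continue with an outward correction.

Emit:
apply_moves([
  {"x": 0, "y": 3.7, "z": -4.8, "ax": 0, "ay": 0, "az": 0},
  {"x": 0, "y": 3.9, "z": -4.7, "ax": 0, "ay": 0, "az": 0},
  {"x": 0, "y": 4.3, "z": -4.5, "ax": 0, "ay": 0, "az": 0},
  {"x": 0, "y": 4.5, "z": -4.4, "ax": 0, "ay": 0, "az": 0},
  {"x": 0, "y": 4.6, "z": -4.2, "ax": 0, "ay": 0, "az": 0},
  {"x": 0, "y": 4.8, "z": -4.0, "ax": 0, "ay": 0, "az": 0},
  {"x": 0, "y": 5.0, "z": -3.8, "ax": 0, "ay": 0, "az": 0},
  {"x": 0, "y": 5.2, "z": -3.6, "ax": 0, "ay": 0, "az": 0},
  {"x": 0, "y": 5.2, "z": -3.4, "ax": 0, "ay": 0, "az": 0},
  {"x": 0, "y": 5.3, "z": -3.2, "ax": 0, "ay": 0, "az": 0},
  {"x": 0, "y": 0, "z": 0, "ax": 0, "ay": 0, "az": 0},
  {"x": 0, "y": 0, "z": 0, "ax": 0, "ay": 0, "az": 0},
  {"x": 0, "y": 0, "z": 0, "ax": 0, "ay": 0, "az": 0},
])

```text
time_s: 19.43
eef_pos: [474.7, 166.9, 256.1]
eef_rot: [0.001, 0.181, 0.983, -0.003]
force: [-6.6, -11.7, 13.5]
finger_gap: 10.7
grip_force: 39.7
```

```bash
python3 - <<'E'
from h import *
import cv2
to([443.2,83.6,99.4],1)
b=robot.get_image('scene')['color'][150:250,190:290]
b=cv2.resize(b,None,fx=6,fy=6,interpolation=2)
cv2.imwrite('pics/s5r.png',b)
# overlay predicted lid outlines at several angles (white 54, yellow 60, cyan 66)
a0=np.radians(69.4); ex=np.array([np.cos(a0),np.sin(a0),0]); ey=np.array([-np.sin(a0),np.cos(a0),0]); c=np.array([482.2,187,0])
H=c+70*ex+[0,0,115]
c_=[]
for d,col in((54,(255,255,255)),(60,(0,255,255)),(66,(255,255,0))):
    t=np.radians(d); dv=-np.cos(t)*ex+np.sin(t)*np.array([0,0,1]); n=np.sin(t)*ex+np.cos(t)*np.array([0,0,1])
    P=[H+r*dv+10*n+s*ey for r,s in((0,-100),(140,-100),(140,100),(0,100))]
    p=(proj('scene',P)-[190,150]+.5)*6
    cv2.polylines(b,[p.round().astype(int)],True,col,1)
cv2.imwrite('pics/s5.png',b)
E
```

```text
t 19.43 pos [474.7 166.9 256.1] F [ -6.6 -11.7  13.5] gap 10.7 gf 39.66797590255737
toolx,z [-0.934  0.356 -0.003] [ 0.    -0.007 -1.   ] | d [  0.2 -88.1 157.2] per row [  0.19 -88.08 157.19]
```

View pics/s5.png

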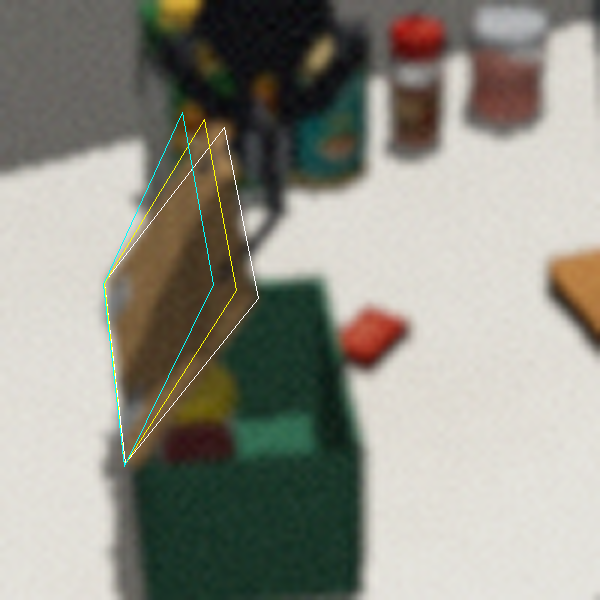

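The overlay shows the lid's front edge between the 54° (white) and 60° (yellow) outlines, near x 245 at y 290, so about 58°. The tool position gives 58–62°. I'll go slightly up and outward to ease the radial force, then verify.

Emit:
apply_moves([
  {"x": 0, "y": 1, "z": -1.4, "ax": 0, "ay": 0, "az": 0},
  {"x": 0, "y": 1, "z": -1.4, "ax": 0, "ay": 0, "az": 0},
  {"x": 0, "y": 1, "z": -1.2, "ax": 0, "ay": 0, "az": 0},
  {"x": 0, "y": 0, "z": 0, "ax": 0, "ay": 0, "az": 0},
  {"x": 0, "y": 0, "z": 0, "ax": 0, "ay": 0, "az": 0},
  {"x": 0, "y": 0, "z": 0, "ax": 0, "ay": 0, "az": 0},
  {"x": 0, "y": 0, "z": 0, "ax": 0, "ay": 0, "az": 0},
])

```text
time_s: 20.07
eef_pos: [476.1, 170.9, 258.8]
eef_rot: [0.0, 0.181, 0.984, -0.002]
force: [-2.9, -6.4, 5.3]
finger_gap: 10.4
grip_force: 39.3
```

```bash
python3 - <<'E'
from h import *
import cv2
to([443.2,83.6,99.4],1); print(robot.observe()['qd'].round(4))
A=np.mean([robot.get_image('scene')['color'].astype(float) for _ in range(4)],0).astype(np.uint8)
x0,y0=200,165; b=cv2.resize(A[y0:y0+65,x0:x0+42],None,fx=9,fy=9,interpolation=2); raw=b.copy()
a0=np.radians(69.4); ex=np.array([np.cos(a0),np.sin(a0),0]); ey=np.array([-np.sin(a0),np.cos(a0),0]); c=np.array([482.2,187,0])
H=c+70*ex+[0,0,113]
for d,col in((54,(255,255,255)),(60,(0,255,255)),(66,(255,255,0))):
    t=np.radians(d); dv=-np.cos(t)*ex+np.sin(t)*np.array([0,0,1]); n=np.sin(t)*ex+np.cos(t)*np.array([0,0,1])
    for h in(10,0):
        P=[H+r*dv+h*n+s*ey for r,s in((0,-100),(140,-100),(140,100),(0,100))]
        cv2.polylines(b,[((proj('scene',P)-[x0,y0]+.5)*9).round().astype(int)],h==10,col,1 )
cv2.imwrite('pics/s6.png',np.hstack([raw,b])) 
E
```

```text
t 20.07 pos [476.1 170.9 258.8] F [-2.9 -6.4  5.3] gap 10.4 gf 39.28019464015961
toolx,z [-0.935  0.356 -0.001] [-0.    -0.004 -1.   ] | d [-1.000e-01 -9.270e+01  1.597e+02] per row [-8.0000e-02 -9.2720e+01  1.5972e+02]
[ 0.0015 -0.001  -0.0012 -0.0018  0.0029 -0.0001]
```

View pics/s6.png

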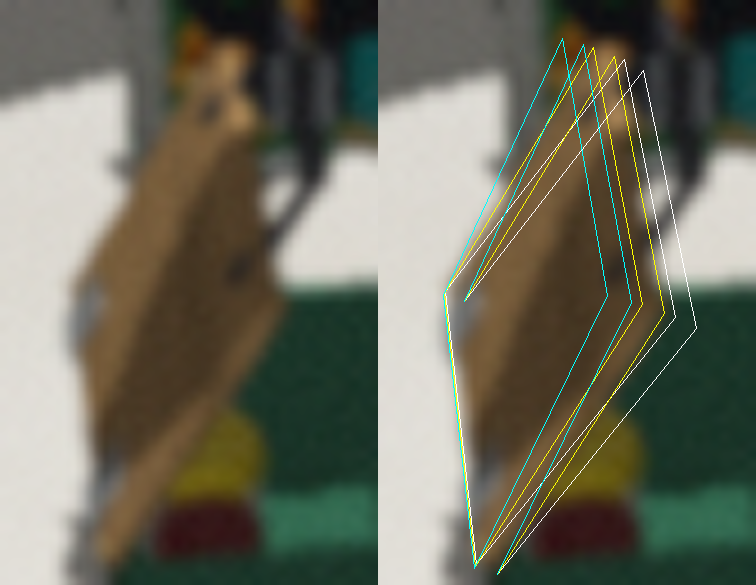

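The lid's near front corner is at about (662,300), on the yellow 60° outline (664,313). The tool position gives 60.4°, the arm is still and the forces are low, so I'll hand in.

```bash
python3 -c "
from bench import robot
print(robot.close_job())"
```

```text
the job is handed in; nothing more can be done
None
```

The nutmeg tin stands upright on the wooden board, and the arm is holding the lid still at about 60° (measured from the arm position and the camera); I handed the job in at about 20 s and no verdict came back.

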